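Set the ruler cursor in its stop on the painting board

TASK

Gently push the ruler cursor along its rail on the painting board until its spring pin drops into the notch of the stop that carries the upright round-headed post, and stop there without running past it; if the stop with the low flat tab comes first, push on through it. Push with the fingertips or the outside of the fingers: do not pinch the cursor, do not lift the pin, and leave the jars, brush and other things alone. Finish with the hand clear and the cursor resting in the notch.

Things in the scene. Friction and masses are not known exactly. Their poses are not given: they have to be found in the camera images.
- board: fixed plywood board, 340 (x) x 460 (y) x 18 mm thick, flat on the table; origin: centre of its underside. An aluminium rail 22 mm wide runs along its y at x = -85 mm (the robot's side), top 34 mm above the table, with 22 mm high end blocks at y = -193 and +193 mm. A fixed canvas 12 mm thick lies on it, x = -47 to +91, y = -170 to +170 mm
- cursor: grey cursor that slides only along the rail (axes as the board's); origin on the rail line at the board's top face, under the middle of its block. It starts near the rail's -y end (board y = -150 to -105 mm), both stops lie to its +y side, it can go to y = +150 mm. Friction about 1 N, 0.25 kg. A ruler blade, 24 mm wide, 4 thick, 24 above the origin, reaches to x = +148 mm
- push_face (a point): middle of the -y face of the cursor's block, the face to push towards +y. The block is 44 (x) x 36 (y) mm and spans 18 to 58 mm above the cursor's origin; this point is 18 mm to -y of the origin and 38 mm above it
- cursor_pin (a point): point on the cursor (it does not rise with the pin) on the spring pin's vertical axis, 36 mm to -x of the cursor's origin and 42 mm above it, on top of the pin arm (reaches to x = -50 mm, 20 mm wide). The cursor is seated when this point stands over the origin of a stop
- index_pin (a joint): height of the steel spring pin in m, 0 = fully down, about +4 mm on the crest of a ridge; its 16 mm knob (46 to 56 mm above the cursor's origin when down) rises and drops with it. It rides over the ridges by itself when the cursor is pushed, and is also fully down on the plain stretches outside the stops
- post_stop: the stop to be used: fixed steel block 50 (x) x 46 (y) mm beside the rail, on the robot's side, with an upright dark post 31 mm to -x of its origin ending in a round head 24 mm across (top 58 mm above the board). Origin on the board's top face under its notch, axes as the board's. Either stop may come first along the rail; they are 60 to 140 mm apart
- notch (a point): middle of the post stop's notch, 12 mm above its origin, between two ridges whose crests lie 8 mm to either side in y, 15.5 mm above the board. Riding over a ridge takes 4 to 8 N; at the crest the force falls to nothing, just past it the pin drops and the cursor jumps into the middle and centres itself; 8 mm beyond the middle is the second crest, and it runs past
- flat_stop: the other stop, with the same ridges, notch and behaviour but a low flat dark tab (18 x 46 mm, 17 mm high, long side along the rail) in place of the post; same origin and axes
- jar_a: paint jar, 38 mm across, 62 mm tall, standing on the far strip of the board; to be left alone (origin: centre of its underside)
- jar_b: like jar_a, near the board's +y end; to be left alone (origin: centre of its underside)
- jar_c: like jar_a, near the board's -y end, on the canvas's side; to be left alone (origin: centre of its underside)
- brush: paint brush 170 mm long, lying on the far strip of the board; to be left alone
- tape: roll of paper tape, 90 mm across, 24 mm high, on the table left of the board; to be left alone (origin: centre of its underside)
- mug: white mug, 76 mm across, 85 mm tall, on the table left of the board; to be left alone (origin: centre of its underside)
- bird: green clay bird, 72 mm across, 108 mm tall, on the table right of the board; to be left alone (origin: centre of its underside)

How it is judged:
At the end, for the whole second after the job is handed in: The cursor's pin stands within 3 mm (along the rail) of the notch of the post stop, the pin is down (within 1.5 mm), and the cursor is at rest (y of cursor_pin in the frame of post_stop between -0.003 and 0.003 m and value of joint index_pin below 0.0015 m and linear speed of cursor below 0.005 m/s); the robot touches nothing.
It fails at once if the cursor is run past the post stop's notch (more than 14 mm) (y of cursor_pin in the frame of post_stop above 0.014 m).
It fails at once if the cursor is pinched: the fingers touch it while it stands between them (contact force between the fingers and cursor above 0.5 N and y of the grasp point in the frame of cursor between -0.01 and 0.01 m and x of the grasp point in the frame of cursor between -0.06 and 0.16 m and z of the grasp point in the frame of cursor below 0.065 m).
It fails at once if the pin is lifted (more than 7 mm) (value of joint index_pin above 0.007 m).
It fails at once if the cursor is shoved hard (over 40 N) (contact force between any of the arm, the fingers and cursor above 40 N).
It fails at once if a bystander is moved more than 15 mm (distance of any of jar_a, jar_b, jar_c, brush, tape, mug, bird from where it was at the start of the episode above 0.015 m).
It also fails if it takes over 53 s, if anything falls off the work surface, if the arm or the gripper's body presses on something with over 40 N, if the wrist force passes 120 N, or if a joint passes its speed limit or range.

ROBOT

A 7-joint arm with a two-finger parallel gripper is mounted at the origin on the work surface. World frame = base frame: x ahead of the robot, y to its left, z up, the work surface at z = 0. Lengths are in m, angles in rad, forces in N, time in s.
With the tool pointing down it reaches from about 0.425 to 0.925 m from the base axis. Payload 6.8 kg.
Tool frame: the origin (TCP) lies at the very end of the fingers, on their centre line; the grasp point (between the pads) lies 19 mm behind it; z points along the fingers, y is the line along which they close (so a half turn about z gives the same grasp; the last joint's range is limited). The gripper opens to 85 mm and grips with 20 to 120 N. Pads are 22 mm wide; open, the fingers measure 114 mm over their backs; the gripper's body (76 mm by 85 mm) begins 54 mm behind the grasp point. The pads swing forward as they close: fully open they stand 13 mm farther back than shut.
Start: joints at [-1.219, 0.477, 0.022, 1.555, -0.011, 1.109, -0.083], TCP at [0.3, 0.605, 0.231] pointing down, gripper open.
Joint ranges: [-2.96, 2.96], [-0.34, 2.1], [-1.41, 1.46], [0.24, 2.44], [-1.37, 4.51], [0.17, 1.92], [-2.96, 2.96]. Speed limits (rad/s): [2.39, 2.39, 3.14, 3.14, 3.14, 3.14, 3.14].

INTERFACE

Orientations are given as a unit quaternion [w, x, y, z].
In Python, from station import bot gives the robot as it stands.
- The arm moves only by the tool jog_arm, never from a script. Its argument "motion" is a list of rows, each a list of 7 numbers: the turn, a rotation vector about the tool's x, y, z in rad, then the shift along the tool's x, y, z in mm, then the finger opening in mm, from 0 to 85.4. A call has 1 to 10 rows; each row is the pose to reach, as a shift and turn from the pose commanded when the call began, along the tool's axes at that moment; what a row does not reach only later rows make up. A row lasts 1/8 s, in which the tool goes at most 62.5 mm and 10.7 degrees, less where a joint would pass 70% of its speed; a pose out of reach is approached as far as the arm can. A call with a gripper value outside its range is refused whole. The fingers move at their own pace and stop on an object; "grip_force" is the grip in N (left out, the last holds). Time passes only in rows, so rows that repeat a pose let the fingers close. It gives the time, the measured TCP pose, the force, the opening and the grip force at its end, in the units of the state.
- bot.get_obs(): the state, without advancing time (a new reading comes with each control period).
- bot.read_camera(name): name is "side" or "top"; returns a dict with "pixels" (400x640x3 uint8, red, green, blue), "camera_matrix" (3x3 intrinsics, pixels), "T" (4x4, takes a point from camera to world coordinates). Camera axes: x right, y down, z forward; pixel columns grow to the right and rows downward; lengths in m; the calibration is good to about 2 mm. A picture is of the moment at which its call begins. There is no depth.
- bot.hand_in(): hands the job in; it is judged then, once.
Trained networks look in a picture, given as the dict that the camera call returned (one of the last four; its "shot" number tells which), for a name from the list of things; names that differ only in an ending like _2 or _b are one class to them, and where a whole thing is asked for, a point or a joint stands for the part that bears it (a point fixed in the world has none). Each returns a list of dicts, best first, with "score" (0 to 1); they miss things now and then, are a little off and sometimes report something else, mostly with a low value. They report only what shows in the picture. A call takes as long as a camera call.
- bot.spot_in(thing, picture): "xy" ([column, row] in pixels, amid what is visible of it).
- bot.tip_of(thing, picture): "xy" ([column, row] in pixels: a listed point, or the origin of a listed thing).
The state is a dict: "t": time; "q": joint angles; "joint_vel": joint speeds; "joint_torque": joint torques, N m; "eef_pos": TCP position; "tool_rot": TCP orientation; "contact_force": force on the tool from outside, world axes, zero at the start; "torque": the same for the moment, N m; "gripper_width": opening from 0.0 (shut) to 1.0 (fully open); "grasp_force": force on a finger pad.
Only numpy, scipy, OpenCV 4.12 (cv2) and the standard library are available. Lean on these libraries where they do the work, as an engineer would, in place of code of your own. Each camera call takes 0.05 s, during which the arm holds its last target. There are 200 camera calls.

## Working session

There is one attempt and no reset: what is moved stays moved. The work goes in short steps, Python scripts to look and compute and a tool call to move; the robot and the scene stay as the last step left them, time stands still between calls to the robot, and variables do not carry over. Pictures are saved under pics/ and viewed, at most 10 in all, crops included, and the job is handed in when it is done.

Besides the shell and the picture viewer there is one more tool, called after "Request:" by a JSON object that holds its "name" and its "arguments". jog_arm: Moves the arm, as the interface text tells. Its arguments: {"type":"object","properties":{"motion":{"type":"array"},"grip_force":{"type":"number"}},"required":["motion"]}

```bash
mkdir -p pics
cat > h.py <<'E'
import numpy as np, cv2
from station import bot
def ray(p,xy):
    K=p["camera_matrix"];T=p["T"]
    d=T[:3,:3]@np.linalg.solve(K,[xy[0],xy[1],1.]);return T[:3,3],d/np.linalg.norm(d)
def atz(p,xy,z):
    o,d=ray(p,xy);return o+d*(z-o[2])/d[2]
def tri(rs):
    A=0;b=0
    for o,d in rs:
        P=np.eye(3)-np.outer(d,d);A=A+P;b=b+P@o
    X=np.linalg.solve(A,b);return X,[np.linalg.norm((np.eye(3)-np.outer(d,d))@(X-o)) for o,d in rs]
def best(f,n,p):
    r=f(n,p);return r[0] if r else None
E
python3 - <<'E'
from h import *
np.set_printoptions(precision=4,suppress=True)
s=bot.read_camera("side");t=bot.read_camera("top")
for n,p in(("side",s),("top",t)):
    cv2.imwrite(f"pics/{n}0.png",p["pixels"][:,:,::-1]);print(n,p["T"][:3,3])
for n in["board","cursor","push_face","cursor_pin","notch","post_stop","flat_stop","mug","tape","bird","jar_a"]:
    a=best(bot.tip_of,n,s);b=best(bot.tip_of,n,t)
    print(n,a and (a["xy"],round(a["score"],2)),b and (b["xy"],round(b["score"],2)),end=" ")
    if a and b:print(*tri([ray(s,a["xy"]),ray(t,b["xy"])]))
    else:print()
o=bot.get_obs();print(o["t"],o["eef_pos"],o["tool_rot"],o["contact_force"])
E
```

```text
side [ 0.5022 -1.395   0.9235]
top [ 0.3864 -0.0058  1.283 ]
board ([316.9, 205.5], 0.91) ([310.8, 206.2], 0.56) [0.5661 0.0418 0.0027] [np.float64(0.00033479986834698285), np.float64(0.00033479986834687345)]
cursor ([299.6, 225.0], 0.76) ([362.1, 229.8], 0.95) [ 0.5024 -0.101   0.0245] [np.float64(0.0013697475403920373), np.float64(0.0013697475403919254)]
push_face ([299.6, 217.2], 0.68) ([368.8, 226.2], 0.59) [ 0.5061 -0.1158  0.0642] [np.float64(0.0012651016640724253), np.float64(0.00126510166407208)]
cursor_pin ([287.7, 217.0], 0.84) ([360.2, 240.2], 0.91) [ 0.4693 -0.0942  0.0525] [np.float64(0.0013505941883706634), np.float64(0.0013505941883705946)]
notch ([282.4, 208.6], 0.72) ([320.1, 247.1], 0.74) [0.4506 0.0129 0.0155] [np.float64(0.0013543631946143673), np.float64(0.0013543631946143478)]
post_stop None ([325.7, 243.7], 0.89) 
flat_stop ([280.6, 187.4], 0.61) ([276.2, 249.8], 0.61) [0.4423 0.1321 0.0274] [np.float64(0.0009697371014846727), np.float64(0.0009697371014846995)]
mug ([320.3, 150.0], 0.63) ([161.2, 191.5], 0.88) [ 0.6024  0.4705 -0.0005] [np.float64(0.0017858627628786045), np.float64(0.0017858627628788187)]
tape ([274.7, 154.2], 0.5) ([159.9, 256.5], 0.96) [ 0.4162  0.4611 -0.006 ] [np.float64(0.0007568806371855536), np.float64(0.0007568806371854661)]
bird ([350.7, 316.6], 0.88) ([496.1, 191.5], 0.75) [ 0.6208 -0.4793 -0.0019] [np.float64(0.0011658673347418444), np.float64(0.0011658673347419773)]
jar_a ([346.5, 233.4], 0.78) ([269.2, 157.6], 0.51) [ 0.7214  0.1905 -0.2174] [np.float64(0.03719335828832113), np.float64(0.037193358288321036)]
1.2 [0.2995 0.6049 0.2313] [0.     0.2279 0.9737 0.    ] [ 0.0418 -0.804  -0.3634]
```

Run:
```python
import cv2
for n,(y,x,h,w) in {"top":(130,190,160,260),"side":(120,220,170,220)}.items():
    i=cv2.imread(f"pics/{n}0.png")[y:y+h,x:x+w];cv2.imwrite(f"pics/{n}0c.png",cv2.resize(i,None,fx=3,fy=3,interpolation=cv2.INTER_CUBIC))
```

```text
(no output)
```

View pics/top0c.png

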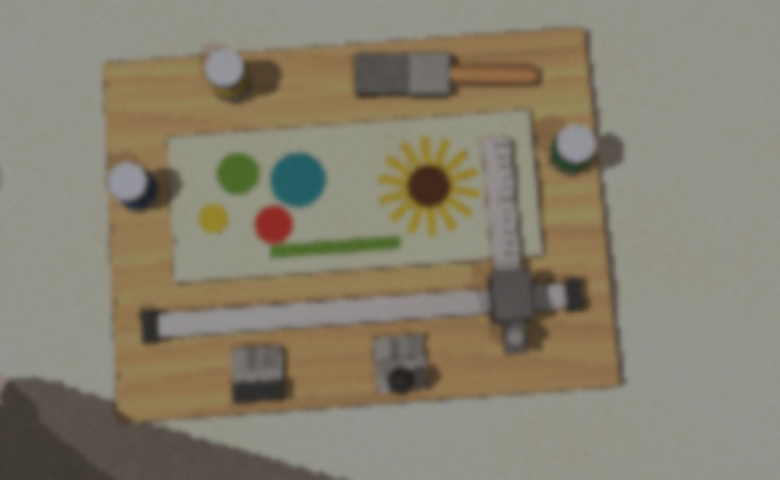

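View pics/side0c.png

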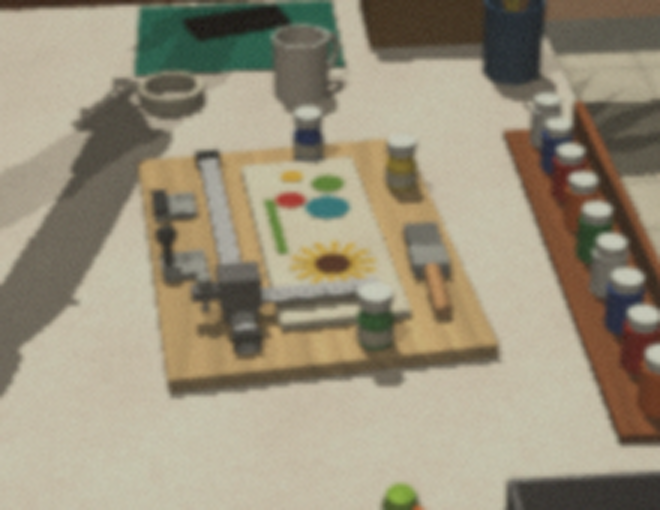

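The pictures show the cursor at top px (360,229). The post stop (post head at top px 324,257) comes first to its left, and the flat-tab stop is further on at (276,250). The rail end blocks are at top px (240,239) and (381,228).

Run:
```python
from h import *
from scipy.spatial.transform import Rotation as R
np.set_printoptions(precision=4,suppress=True)
H={"cursor":.018,"push_face":.056,"cursor_pin":.060,"notch":.030,"post_stop":.018,"flat_stop":.018,"board":0}
P={n:[] for n in H}
for k in range(3):
  for c in("top","side"):
    p=bot.read_camera(c)
    for n in H:
        a=best(bot.tip_of,n,p)
        if a:P[n].append((c,round(a["score"],2),atz(p,a["xy"],H[n])[:2]))
    if c=="top":t=p
for n in P:print(n,*P[n])
e=[atz(t,(190+u/3,130+v/3),.034) for u,v in((150,326),(574,294))];print("ends",e,np.linalg.norm(e[0]-e[1]),"yaw",np.degrees(np.arctan2(-(e[0]-e[1])[0],(e[0]-e[1])[1])))
c=[atz(t,(190+u/3,130+v/3),.018) for u,v in((105,62),(587,30),(622,384),(120,418))];print("corners",c,np.mean(c,0))
print("post head",atz(t,(190+402/3,130+380/3),.064))
```

```text
cursor ('top', 0.95, array([ 0.5024, -0.0983])) ('side', 0.85, array([ 0.5048, -0.077 ])) ('side', 0.62, array([ 0.5079, -0.0929])) ('top', 0.91, array([ 0.5007, -0.0953])) ('side', 0.78, array([ 0.5023, -0.0874]))
push_face ('top', 0.73, array([ 0.704 , -0.0273])) ('side', 0.66, array([ 0.5089, -0.1037])) ('top', 0.69, array([ 0.5061, -0.1173])) ('side', 0.75, array([ 0.5051, -0.1204])) ('top', 0.97, array([ 0.5151, -0.1117])) ('side', 0.76, array([ 0.516 , -0.0959]))
cursor_pin ('top', 0.59, array([ 0.4681, -0.0973])) ('side', 0.6, array([ 0.4713, -0.0731])) ('top', 0.78, array([ 0.4743, -0.1036])) ('side', 0.71, array([ 0.4631, -0.085 ])) ('top', 0.75, array([ 0.4689, -0.0991])) ('side', 0.71, array([ 0.505 , -0.1599]))
notch ('top', 0.76, array([0.4565, 0.002 ])) ('side', 0.73, array([0.4556, 0.0018])) ('top', 0.61, array([0.4473, 0.0143])) ('side', 0.63, array([0.4487, 0.0061])) ('top', 0.8, array([0.4553, 0.0082])) ('side', 0.75, array([ 0.4507, -0.0008]))
post_stop ('top', 0.81, array([0.4531, 0.0042])) ('side', 0.52, array([0.4623, 0.0144])) ('top', 0.51, array([ 0.6251, -0.4
[... 233 characters left out ...]
ray([0.4395, 0.1476])) ('side', 0.57, array([0.4636, 0.1395])) ('top', 0.78, array([0.4452, 0.1368])) ('side', 0.45, array([0.4452, 0.1369]))
board ('top', 0.94, array([0.5657, 0.0572])) ('side', 0.82, array([0.5774, 0.0373])) ('top', 0.74, array([0.5682, 0.0445])) ('side', 0.93, array([0.5699, 0.0367])) ('top', 0.91, array([0.5653, 0.0487])) ('side', 0.92, array([0.5689, 0.0368]))
ends [array([0.469 , 0.2312, 0.034 ]), array([ 0.5062, -0.1525,  0.034 ])] 0.3854334880219084 yaw 5.547706132792632
corners [array([0.719, 0.29 , 0.018]), array([ 0.7585, -0.1666,  0.018 ]), array([ 0.4269, -0.1977,  0.018 ]), array([0.386 , 0.2573, 0.018 ])] [0.5726 0.0457 0.018 ]
post head [0.4246 0.0014 0.064 ]
```

Request:
{"name": "jog_arm", "arguments": {"motion": [[0, 0, 0.08, -39, -44, 0, 0], [0, 0, 0.16, -79, -88, 0, 0], [0, 0, 0.24, -118, -132, 0, 0], [0, 0, 0.32, -157, -177, 0, 0], [0, 0, 0.4, -197, -221, 0, 0], [0, 0, 0.5, -236, -265, 0, 0], [0, 0, 0.6, -275, -309, 0, 0], [0, 0, 0.72, -315, -353, 0, 0], [0, 0, 0.85, -354, -397, 0, 0], [0, 0, 1.018, -394, -442, 0, 0]], "grip_force": 20}}

```text
t: 4.85
eef_pos: [0.4569, 0.0323, 0.2318]
tool_rot: [0.0, 0.675, 0.738, 0.001]
contact_force: [1.7, 0.6, -0.2]
gripper_width: 0.002
grasp_force: 0.0
```

Request:
{"name": "jog_arm", "arguments": {"motion": [[0, 0, 0, -55, 10, 0, 0], [0, 0, 0, -110, 20, 20, 0], [0, 0, 0, -150, 28, 60, 0], [0, 0, 0, -173, 31, 100, 0], [0, 0, 0, -173, 31, 125, 0], [0, 0, 0, -173, 31, 125, 0]]}}

```text
t: 5.6
eef_pos: [0.502, -0.1354, 0.1048]
tool_rot: [-0.001, 0.674, 0.739, -0.001]
contact_force: [-0.4, 0.2, 0.0]
gripper_width: 0.003
grasp_force: 0.0
```

Run:
```python
from h import *
o=bot.get_obs();print(o["eef_pos"],o["contact_force"])
t=bot.read_camera("top");s=bot.read_camera("side")
a=cv2.resize(t["pixels"][180:280,280:413],(532,400));b=cv2.resize(s["pixels"][150:250,240:307],(268,400))
cv2.imwrite("pics/a1.png",np.hstack([a,b])[:,:,::-1])
for n in("cursor_pin","notch"):
    for p in(t,s):print(n,[(r["xy"],r["score"],atz(p,r["xy"],.06 if n[0]=="c" else .03)) for r in bot.tip_of(n,p)[:1]])
```

```text
[ 0.50203229 -0.13542817  0.10484392] [-0.43245433  0.19093808  0.02227183]
cursor_pin [([363.3, 240.0], 0.69, array([ 0.47084473, -0.10174662,  0.06      ]))]
cursor_pin [([287.5, 216.3], 0.76, array([ 0.46766203, -0.10164883,  0.06      ]))]
notch [([322.7, 246.3], 0.9, array([0.45346926, 0.00574076, 0.03      ]))]
notch [([281.9, 207.8], 0.47, array([ 0.4484049 , -0.00489075,  0.03      ]))]
```

View pics/a1.png

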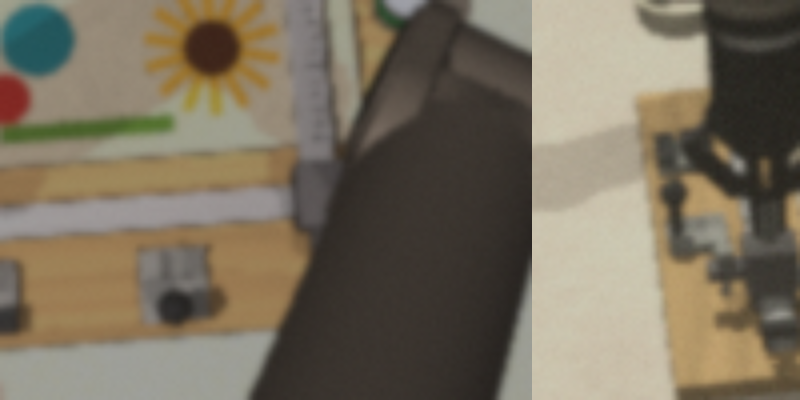

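Request:
{"name": "jog_arm", "arguments": {"motion": [[0, 0, 0, -8, 0, 5, 0], [0, 0, 0, -8, 0, 15, 0], [0, 0, 0, -8, 0, 25, 0], [0, 0, 0, -8, 0, 33, 0], [0, 0, 0, -8, 0, 40, 0], [0, 0, 0, -8, 0, 46, 0], [0, 0, 0, -8, 0, 51, 0], [0, 0, 0, -8, 0, 54, 0], [0, 0, 0, -8, 0, 54, 0]]}}

```text
t: 7.02
eef_pos: [0.5041, -0.1434, 0.0522]
tool_rot: [-0.0, 0.673, 0.739, -0.0]
contact_force: [-0.1, 0.7, 0.8]
gripper_width: -0.003
grasp_force: 0.0
```

Request:
{"name": "jog_arm", "arguments": {"motion": [[0, 0, 0, 3, 0, 0, 0], [0, 0, 0, 6, 0, 0, 0], [0, 0, 0, 9, 0, 0, 0], [0, 0, 0, 12, 0, 0, 0], [0, 0, 0, 15, 0, 0, 0], [0, 0, 0, 18, 0, 0, 0], [0, 0, 0, 21, 0, 0, 0], [0, 0, 0, 24, 0, 0, 0]]}}

```text
t: 8.02
eef_pos: [0.5019, -0.1196, 0.0523]
tool_rot: [0.0, 0.674, 0.739, -0.0]
contact_force: [0.0, -0.5, -0.3]
gripper_width: 0.003
grasp_force: 0.6
```

Request:
{"name": "jog_arm", "arguments": {"motion": [[0, 0, 0, 5, 0, 0, 0], [0, 0, 0, 10, 0, 0, 0], [0, 0, 0, 15, 0, 0, 0], [0, 0, 0, 20, 0, 0, 0], [0, 0, 0, 25, 0, 0, 0], [0, 0, 0, 30, 0, 0, 0], [0, 0, 0, 35, 0, 0, 0], [0, 0, 0, 40, 0, 0, 0], [0, 0, 0, 45, 0, 0, 0], [0, 0, 0, 50, 0, 0, 0]]}}

```text
t: 9.28
eef_pos: [0.4972, -0.0693, 0.0523]
tool_rot: [-0.0, 0.673, 0.739, -0.0]
contact_force: [-0.6, -1.9, 1.3]
gripper_width: 0.0
grasp_force: 0.7
```

```bash
cat > look.py <<'E'
from h import *
import sys
o=bot.get_obs();print(o["t"],o["eef_pos"],o["contact_force"])
v=np.array([-.0924,.9957]);C=np.array([.487,.0385])
print("tcp yb",(o["eef_pos"][:2]-C)@v)
for k in range(2):
  for c in("top","side"):
    p=bot.read_camera(c)
    for n,z in(("cursor_pin",.06),("notch",.03)):
        r=best(bot.tip_of,n,p)
        if r:print(c,n,round(r["score"],2),np.round(r["xy"],1),"yb %.4f xb %.4f"%((atz(p,r["xy"],z)[:2]-C)@v,(atz(p,r["xy"],z)[:2]-C)@[.9957,.0924]))
    if c=="top":t=p
a=cv2.resize(t["pixels"][180:280,260:393],(532,400),interpolation=2);b=cv2.resize(p["pixels"][150:250,240:307],(268,400),interpolation=2)
cv2.imwrite(sys.argv[1],np.hstack([a,b])[:,:,::-1])
E
python3 look.py pics/a2.png
```

```text
9.275 [ 0.49715108 -0.069346    0.05226771] [-0.55696882 -1.90858595  1.27193356]
tcp yb -0.10832021965380846
top cursor_pin 0.41 [310.  204.4] yb -0.0036 xb 0.0762
top notch 0.39 [323.5 246.9] yb -0.0316 xb -0.0382
side cursor_pin 0.83 [285.6 202.2] yb -0.0551 xb -0.0302
side notch 0.67 [285.3 208.6] yb -0.0465 xb -0.0319
top notch 0.6 [319.7 247.8] yb -0.0211 xb -0.0399
side cursor_pin 0.58 [286.3 201. ] yb -0.0482 xb -0.0272
side notch 0.52 [284.1 207.7] yb -0.0403 xb -0.0352
```

View pics/a2.png

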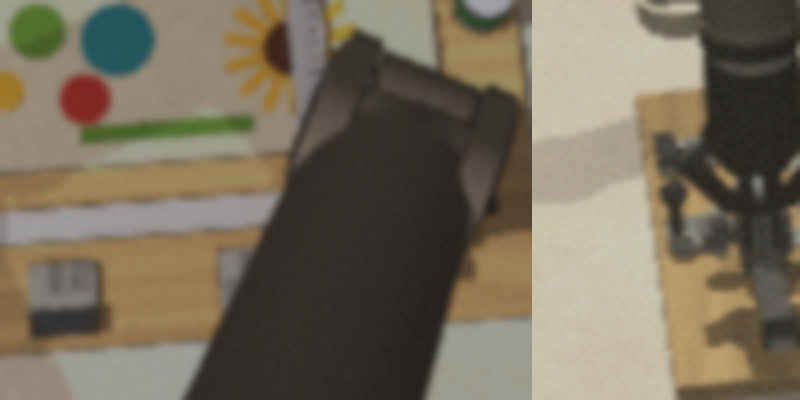

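Run:
```python
from h import *
v=np.array([-.0924,.9957]);C=np.array([.487,.0385])
p=bot.read_camera("top");g=p["pixels"].mean(2)
for r in(185,188,191,194):print(r,g[r-1:r+2,325:350].mean(0).astype(int))
for u,w in((331.5,195),(341.5,195),(336.8,195)):print((atz(p,(u,w),.044)[:2]-C)@v)
i=p["pixels"][165:225,310:370];cv2.imwrite("pics/b.png",cv2.resize(i,(600,600),interpolation=cv2.INTER_CUBIC)[:,:,::-1])
```

```text
185 [112 110 104  92  82  81  93 117 128 130 128 126 123 121 121 112  97 106
 129 142 142 141 138 138 143]
188 [101  84  64  50  43  46  67 101 123 128 128 125 121 117 126 125 103  94
 109 117 112 105  90  73  70]
191 [ 86  60  45  42  41  42  55  86 116 128 128 126 124 121 124 121  97  89
 103  99  78  62  55  53  51]
194 [ 91  71  51  44  42  41  47  75 111 127 127 126 124 120 118 111  86  62
  54  54  53  51  51  52  51]
-0.06350692367469414
-0.09074140395715202
-0.07794407352248364
```

View pics/b.png

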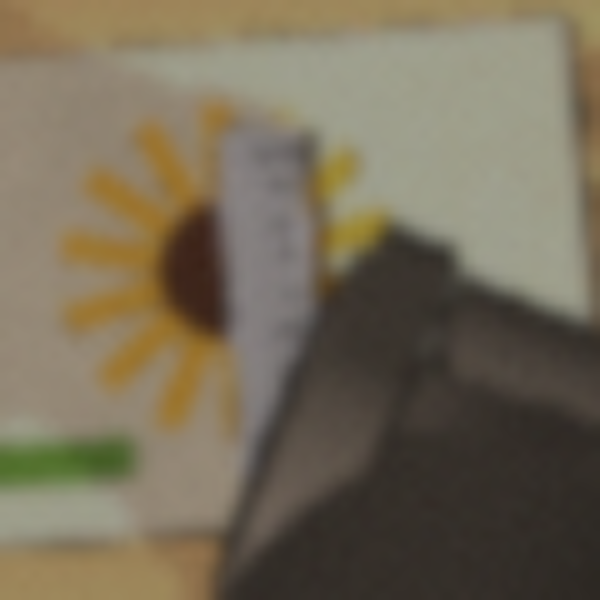

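The blade (left edge px 331.8, right edge px 341 at row 191) puts the cursor at board y ≈ -78 mm, which agrees with the TCP. The first crest should be about 39 mm ahead.

Request:
{"name": "jog_arm", "arguments": {"motion": [[0, 0, 0, 4, 0, 0, 0], [0, 0, 0, 8, 0, 0, 0], [0, 0, 0, 12, 0, 0, 0], [0, 0, 0, 16, 0, 0, 0], [0, 0, 0, 19, 0, 0, 0], [0, 0, 0, 22, 0, 0, 0], [0, 0, 0, 24, 0, 0, 0], [0, 0, 0, 26, 0, 0, 0]]}}

```text
t: 10.92
eef_pos: [0.4948, -0.0437, 0.0523]
tool_rot: [-0.0, 0.673, 0.739, -0.0]
contact_force: [-0.0, -2.1, 0.5]
gripper_width: 0.001
grasp_force: 0.6
```

Request:
{"name": "jog_arm", "arguments": {"motion": [[0, 0, 0, 1, 0, 0, 0], [0, 0, 0, 2, 0, 0, 0]]}}

```text
t: 11.18
eef_pos: [0.4946, -0.0418, 0.0523]
tool_rot: [-0.0, 0.673, 0.739, 0.0]
contact_force: [-0.3, -0.5, 0.1]
gripper_width: -0.002
grasp_force: 0.5
```

Request:
{"name": "jog_arm", "arguments": {"motion": [[0, 0, 0, 1, 0, 0, 0], [0, 0, 0, 2, 0, 0, 0]]}}

```text
t: 11.42
eef_pos: [0.4945, -0.0398, 0.0523]
tool_rot: [0.0, 0.673, 0.739, 0.0]
contact_force: [0.9, -1.2, -0.2]
gripper_width: -0.001
grasp_force: 0.5
```

Request:
{"name": "jog_arm", "arguments": {"motion": [[0, 0, 0, 0.5, 0, 0, 0], [0, 0, 0, 1, 0, 0, 0]]}}

```text
t: 11.68
eef_pos: [0.4944, -0.0388, 0.0523]
tool_rot: [-0.0, 0.673, 0.739, -0.0]
contact_force: [0.4, -0.8, 0.4]
gripper_width: -0.0
grasp_force: 0.5
```

Request:
{"name": "jog_arm", "arguments": {"motion": [[0, 0, 0, 0.5, 0, 0, 0], [0, 0, 0, 1, 0, 0, 0]]}}

```text
t: 11.92
eef_pos: [0.4943, -0.038, 0.0523]
tool_rot: [0.0, 0.674, 0.739, -0.0]
contact_force: [-0.3, -2.5, 0.3]
gripper_width: 0.001
grasp_force: 1.0
```

Request:
{"name": "jog_arm", "arguments": {"motion": [[0, 0, 0, 0.5, 0, 0, 0], [0, 0, 0, 1, 0, 0, 0]]}}

```text
t: 12.18
eef_pos: [0.4942, -0.0372, 0.0523]
tool_rot: [0.0, 0.674, 0.739, -0.0]
contact_force: [1.0, -3.8, -0.6]
gripper_width: 0.002
grasp_force: 1.9
```

Force is rising, so the pin is on the first ridge. I'll continue in 1 mm steps.

Request:
{"name": "jog_arm", "arguments": {"motion": [[0, 0, 0, 0.5, 0, 0, 0], [0, 0, 0, 1, 0, 0, 0]]}}

```text
t: 12.42
eef_pos: [0.4941, -0.0364, 0.0523]
tool_rot: [0.0, 0.674, 0.739, -0.0]
contact_force: [-0.1, -4.5, -0.8]
gripper_width: 0.001
grasp_force: 2.3
```

Request:
{"name": "jog_arm", "arguments": {"motion": [[0, 0, 0, 0.5, 0, 0, 0], [0, 0, 0, 1, 0, 0, 0]]}}

```text
t: 12.68
eef_pos: [0.494, -0.0349, 0.0523]
tool_rot: [0.0, 0.674, 0.739, -0.0]
contact_force: [1.1, -5.1, -0.8]
gripper_width: -0.001
grasp_force: 2.3
```

Request:
{"name": "jog_arm", "arguments": {"motion": [[0, 0, 0, 0.5, 0, 0, 0], [0, 0, 0, 1, 0, 0, 0]]}}

```text
t: 12.92
eef_pos: [0.4939, -0.0338, 0.0523]
tool_rot: [-0.0, 0.673, 0.739, -0.0]
contact_force: [0.5, -4.9, -1.0]
gripper_width: 0.0
grasp_force: 2.3
```

Request:
{"name": "jog_arm", "arguments": {"motion": [[0, 0, 0, 0.5, 0, 0, 0], [0, 0, 0, 0.5, 0, 0, 0]]}}

```text
t: 13.18
eef_pos: [0.4939, -0.0332, 0.0523]
tool_rot: [-0.0, 0.673, 0.739, 0.0]
contact_force: [0.1, -4.6, 0.1]
gripper_width: -0.001
grasp_force: 2.1
```

Request:
{"name": "jog_arm", "arguments": {"motion": [[0, 0, 0, 0.5, 0, 0, 0], [0, 0, 0, 1, 0, 0, 0]]}}

```text
t: 13.42
eef_pos: [0.4938, -0.0324, 0.0523]
tool_rot: [0.0, 0.673, 0.739, 0.0]
contact_force: [0.2, -5.1, -0.2]
gripper_width: 0.001
grasp_force: 2.3
```

Request:
{"name": "jog_arm", "arguments": {"motion": [[0, 0, 0, 0.5, 0, 0, 0], [0, 0, 0, 0.5, 0, 0, 0]]}}

```text
t: 13.68
eef_pos: [0.4937, -0.0318, 0.0523]
tool_rot: [-0.0, 0.673, 0.739, 0.0]
contact_force: [0.8, -3.4, -1.4]
gripper_width: -0.001
grasp_force: 2.1
```

Request:
{"name": "jog_arm", "arguments": {"motion": [[0, 0, 0, 0.5, 0, 0, 0], [0, 0, 0, 0.5, 0, 0, 0]]}}

```text
t: 13.92
eef_pos: [0.4937, -0.0313, 0.0523]
tool_rot: [-0.0, 0.673, 0.739, 0.0]
contact_force: [0.0, -3.6, -0.5]
gripper_width: -0.002
grasp_force: 2.2
```

Request:
{"name": "jog_arm", "arguments": {"motion": [[0, 0, 0, 0.5, 0, 0, 0], [0, 0, 0, 0.5, 0, 0, 0]]}}

```text
t: 14.18
eef_pos: [0.4936, -0.0308, 0.0523]
tool_rot: [-0.0, 0.673, 0.739, 0.0]
contact_force: [0.2, -3.4, -0.4]
gripper_width: -0.001
grasp_force: 2.2
```

Request:
{"name": "jog_arm", "arguments": {"motion": [[0, 0, 0, 0.5, 0, 0, 0], [0, 0, 0, 0.5, 0, 0, 0]]}}

```text
t: 14.42
eef_pos: [0.4936, -0.0302, 0.0523]
tool_rot: [-0.0, 0.673, 0.739, 0.0]
contact_force: [-0.4, -4.1, 1.2]
gripper_width: -0.0
grasp_force: 2.0
```

Request:
{"name": "jog_arm", "arguments": {"motion": [[0, 0, 0, 0.5, 0, 0, 0], [0, 0, 0, 0.5, 0, 0, 0]]}}

```text
t: 14.68
eef_pos: [0.4935, -0.0296, 0.0523]
tool_rot: [-0.0, 0.673, 0.739, 0.0]
contact_force: [-0.6, -2.3, 0.8]
gripper_width: 0.0
grasp_force: 1.7
```

Force is falling, so the crest is near.

Request:
{"name": "jog_arm", "arguments": {"motion": [[0, 0, 0, 0.5, 0, 0, 0], [0, 0, 0, 0.5, 0, 0, 0]]}}

```text
t: 14.92
eef_pos: [0.4935, -0.029, 0.0523]
tool_rot: [-0.0, 0.673, 0.739, 0.0]
contact_force: [0.1, -2.9, 0.0]
gripper_width: -0.002
grasp_force: 1.2
```

Request:
{"name": "jog_arm", "arguments": {"motion": [[0, 0, 0, 0.5, 0, 0, 0], [0, 0, 0, 0.5, 0, 0, 0]]}}

```text
t: 15.18
eef_pos: [0.4934, -0.0285, 0.0523]
tool_rot: [-0.0, 0.673, 0.739, 0.0]
contact_force: [-0.2, -1.2, 0.7]
gripper_width: 0.001
grasp_force: 0.8
```

Request:
{"name": "jog_arm", "arguments": {"motion": [[0, 0, 0, 0.5, 0, 0, 0], [0, 0, 0, 0.5, 0, 0, 0]]}}

```text
t: 15.42
eef_pos: [0.4934, -0.0281, 0.0523]
tool_rot: [-0.0, 0.673, 0.739, 0.0]
contact_force: [-0.8, -0.4, -0.1]
gripper_width: 0.001
grasp_force: 0.5
```

Request:
{"name": "jog_arm", "arguments": {"motion": [[0, 0, 0, 0, 0, 0, 0], [0, 0, 0, 0, 0, 0, 0]]}}

```text
t: 15.68
eef_pos: [0.4934, -0.028, 0.0522]
tool_rot: [-0.0, 0.673, 0.739, 0.0]
contact_force: [-0.1, -0.2, -0.3]
gripper_width: 0.001
grasp_force: 0.1
```

Request:
{"name": "jog_arm", "arguments": {"motion": [[0, 0, 0, 0.5, 0, 0, 0], [0, 0, 0, 0.5, 0, 0, 0]]}}

```text
t: 15.92
eef_pos: [0.4934, -0.0278, 0.0523]
tool_rot: [0.0, 0.673, 0.739, 0.0]
contact_force: [0.6, -0.2, -0.9]
gripper_width: 0.006
grasp_force: 0.4
```

Request:
{"name": "jog_arm", "arguments": {"motion": [[0, 0, 0, 0.5, 0, 0, 0], [0, 0, 0, 0.5, 0, 0, 0]]}}

```text
t: 16.18
eef_pos: [0.4933, -0.0271, 0.0523]
tool_rot: [-0.0, 0.673, 0.739, 0.0]
contact_force: [-0.1, 1.0, 0.1]
gripper_width: -0.003
grasp_force: 0.0
```

Request:
{"name": "jog_arm", "arguments": {"motion": [[0, 0, 0, 0.5, 0, 0, 0], [0, 0, 0, 1, 0, 0, 0]]}}

```text
t: 16.42
eef_pos: [0.4932, -0.0262, 0.0523]
tool_rot: [-0.0, 0.673, 0.739, 0.0]
contact_force: [-0.1, -1.0, -0.3]
gripper_width: 0.001
grasp_force: 0.0
```

Request:
{"name": "jog_arm", "arguments": {"motion": [[0, 0, 0, 0.5, 0, 0, 0], [0, 0, 0, 1, 0, 0, 0]]}}

```text
t: 16.68
eef_pos: [0.4932, -0.0253, 0.0523]
tool_rot: [-0.0, 0.673, 0.739, 0.0]
contact_force: [0.6, 0.6, -0.6]
gripper_width: -0.001
grasp_force: 0.0
```

Contact is gone, so the cursor has jumped ahead into the notch. I'll back off along the rail, go up, move well away and check.

Request:
{"name": "jog_arm", "arguments": {"motion": [[0, 0, 0, -10, 0, 0, 0], [0, 0, 0, -20, 0, -5, 0], [0, 0, 0, -30, 0, -35, 0], [0, 0, 0, -50, 0, -80, 0], [0, 0, 0, -100, 0, -120, 0], [0, 0, 0, -160, 0, -130, 0], [0, 0, 0, -220, 0, -130, 0], [0, 0, 0, -260, 0, -130, 0], [0, 0, 0, -260, 0, -130, 0]]}}

```text
t: 17.8
eef_pos: [0.5157, -0.2895, 0.1829]
tool_rot: [0.001, 0.676, 0.737, -0.001]
contact_force: [0.3, 0.8, -0.1]
gripper_width: -0.002
grasp_force: 0.0
```

```bash
python3 look.py pics/a3.png
```

```text
17.8 [ 0.51574334 -0.28948927  0.18294849] [ 0.34802408  0.83664002 -0.07283401]
tcp yb -0.3292348020056646
top cursor_pin 0.94 [326.6 243.8] yb -0.0404 xb -0.0322
top notch 0.67 [337.4 151.6] yb -0.0895 xb 0.2246
side notch 0.53 [285.  208.6] yb -0.0463 xb -0.0328
top cursor_pin 0.68 [328.3 244. ] yb -0.0449 xb -0.0330
top notch 0.78 [322.  245.6] yb -0.0278 xb -0.0344
side cursor_pin 0.54 [283.1 198.4] yb -0.0304 xb -0.0360
side notch 0.72 [282.4 210.8] yb -0.0579 xb -0.0424
```

View pics/a3.png

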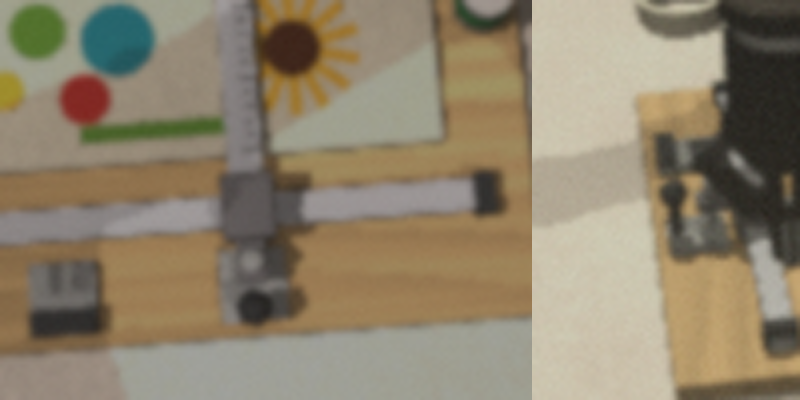

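The top view shows the knob (crop 250,261) in line along the board's x with the post head (255,306). The expected slant offset is 1.0 px and I measure 1.25 px, so the cursor is seated within about 1 mm. The hand is clear.

```bash
python3 -c "
from station import bot
print(bot.hand_in())"
```

```text
the job is handed in; nothing more can be done
None
```

I pushed the cursor into the post stop's notch, backed the hand clear, and handed the job in at about 18 s of the 53 s allowed. In the last top view the cursor lined up with the post to within about 1 mm; the hand-in gave no verdict back.

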